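# Make up two repair kits on the electronics bench

## Robot

A 6-joint arm with a two-finger parallel gripper is mounted at the origin on the work surface. World frame = base frame: x ahead of the robot, y to its left, z up, the work surface at z = 0. Lengths are in mm, angles in rad, forces in N, time in s.
With the tool pointing down it reaches from about 400 to 825 mm from the base axis. Payload 7 kg.
Tool frame: the origin (TCP) lies at the very end of the fingers, on their centre line; the grasp point (between the pads) lies 19 mm behind it; z points along the fingers, y is the line along which they close (so a half turn about z gives the same grasp; the last joint's range is limited). The gripper opens to 88 mm and grips with 3 to 60 N. Pads are 19 mm wide; open, the fingers measure 130 mm over their backs; the gripper's body (78 mm by 193 mm) begins 47 mm behind the grasp point.
Start: joints at [-1.008, 0.359, 0.012, 0, -1.224, -0.288], TCP at [183.138, -649.658, 226.561] pointing down, gripper open.
Joint ranges: [-3.07, 3.07], [-1.43, 2.12], [-1.02, 1.25], [-3.03, 1.67], [-3.05, -0], [-3.03, 3.03]. Speed limits (rad/s): [2.39, 2.39, 3.01, 3.14, 3.14, 3.14].

## Interface

Orientations are given as a unit quaternion [x, y, z, w].
In Python, from plant import bot gives the robot as it stands. Calls block until the motion is done:
- bot.move_ptp(position, orientation): joint-space move of the TCP to a pose.
- bot.line_to(position, velocity=150, ori=None): straight line of the TCP; ori=None keeps the orientation; velocity is the mean speed in mm/s.
- bot.move_joints(angles): joint-space move.
- bot.move_gripper(opening, force=None): finger opening in mm; force is the grip in N (None keeps the last); returns when the fingers have stopped.
- bot.pause(seconds).
- bot.solve_ik(position, orientation): joint angles nearest the present ones, or None.
- bot.read_state(): the state.
- bot.camera(name): name is "scene" or "top" or "wrist"; returns the picture (480x640x3 uint8, red, green, blue); there is no depth.
- bot.get_calibration(name): a dict with "fx", "fy", "cx", "cy" (pixels), "distortion" ([k1, k2, p1, p2, k3] as OpenCV has them; the pictures are not rectified), "view" (4x4, takes a point from world to camera coordinates); the wrist camera has in their place "T_tool_cam" (4x4, takes a point from camera to tool coordinates, whose origin is the TCP and whose axes are the flange's). Camera axes: x right, y up, looking along -z (the intrinsics and any distortion apply to the point x, -y, -z); pixel columns grow to the right and rows downward; lengths in mm; the calibration is good to about 2 mm. A picture is of the moment at which its call begins: read the wrist's pose just before it. get_calibration takes no time and is no camera call.
A pose or a line that the arm cannot do raises bot.Unreachable and nothing moves.
- bot.close_job(): hands the job in; it is judged then, once.
The state is a dict: "t": time; "joint_pos": joint angles; "qvel": joint speeds; "tau": joint torques, N m; "tcp_pos": TCP position; "eef_rot": TCP orientation; "contact_force": force on the tool from outside, world axes, zero at the start; "moment": the same for the moment, N m; "width": finger opening in mm; "finger_force": force on a finger pad.
Only numpy, scipy, OpenCV 4.12 (cv2) and the standard library are available. Lean on these libraries where they do the work, as an engineer would, in place of code of your own. Each camera call takes 0.05 s, during which the arm holds its last target. There are 200 camera calls.

## Task

Make up two repair kits from the parts standing on the bench. In the three-compartment tray put the transformer in the wide middle compartment and the heatsink and the tall capacitor in the two end compartments (either way round); in the two-compartment tray put the copper choke in one compartment and the short capacitor in the other. Every part stands upright and flat on its compartment's floor, let go; leave the relay and the circuit board where they are.

Things in the scene. Friction and masses are not known exactly. Their poses are not given: they have to be found in the camera images.
- transformer: Small mains transformer: dark steel core 52 (x) x 26 (y) mm through the middle, 42 mm high, with a yellow winding 34 (x) x 44 (y) mm, from 5 to 37 mm height, standing out on both y sides. Grip it by the winding, 44 mm along y. About 0.28 kg (varies by a quarter). Origin at the centre of the underside, z up.
- heatsink: Bare aluminium finned heatsink, 50 (x, along the fins) x 40 (y) x 30 mm high, fins upward; solid to grip across either pair of sides. About 0.09 kg. Origin at the centre of the underside, z up. It lies easiest with its x across the tray (along the tray's y).
- tall_cap: Tall capacitor: upright black cylinder with a silvery top, 35 mm diameter, 60 mm high, 0.08 kg. Origin at the centre of the underside, z up.
- short_cap: Short capacitor: upright black cylinder with a silvery top, 24 mm diameter, 30 mm high, 0.03 kg. Origin at the centre of the underside, z up.
- choke: Copper-wound ring choke lying flat, its middle filled with black resin: 50 mm outside diameter, 26 mm high, 0.11 kg; grip it round the outside. Origin at the centre of the underside, z up.
- relay: Relay, a clear box with a blue foot, 30 x 30 mm, 36 mm high, loose (0.04 kg), standing among the parts. Not wanted in either kit: it stays where it is. Origin at the centre of the underside.
- three_tray: Fixed grey plastic tray with three compartments in a row along its x. Outside 212 (x) x 88 (y) mm; all walls 4 mm thick and 12 mm high; floor 3 mm thick. Middle compartment 76 (x) x 80 (y) mm, centred at x = 0; end compartments 60 (x) x 80 (y) mm, centred at x = +72 and -72 mm. Origin at the centre of the underside, on the table, z up.
- two_tray: Fixed grey plastic tray with two equal compartments along its x. Outside 144 (x) x 80 (y) mm; all walls 4 mm thick and 12 mm high; floor 3 mm thick. Each compartment 66 (x) x 72 (y) mm, centred at x = +35 and -35 mm. Origin at the centre of the underside, on the table, z up.
- board: Loose green circuit board, 70 x 50 mm, 14 mm high with its parts, lying on the bench to the robot's left. Stays where it is. Origin at the centre of the underside.

How it is judged:
By the outcome, as a careful person would: the job done as asked, in the order asked, and still so for the second after the job is handed in, with the robot touching nothing.
It also fails if it takes over 120 s, if anything falls off the work surface, if the arm or the gripper's body presses on something with over 40 N, if the wrist force passes 120 N, or if a joint passes its speed limit or range.

## Working session

There is one attempt and no reset: what is moved stays moved. The work goes in short steps, each a Python script; the robot and the scene stay as the last script left them, time stands still between calls to the robot, and variables do not carry over. Pictures are saved under pics/ and viewed, at most 14 in all, crops included, and the job is handed in when it is done.

```bash
ls; mkdir -p pics
python3 - <<'E'
from plant import bot
import cv2,json
for n in("top","scene"):
    cv2.imwrite(f"pics/{n}0.png",bot.camera(n)[...,::-1])
for n in("top","scene","wrist"):
    print(n,{k:(v if not hasattr(v,'tolist') else v.tolist()) for k,v in bot.get_calibration(n).items()})
print(bot.read_state())
E
```

```text
pics
top {'fx': 621.8881022235238, 'fy': 621.8881022235238, 'cx': 321.59370962989493, 'cy': 239.36253463498986, 'distortion': [-0.17127694040476293, 0.0, 0.0, 0.0, 0.0], 'view': [[-0.025455482752116378, -0.999521717861645, -0.01756000913334422, 100.89567822308665], [0.9891163669971007, -0.02772909759373814, 0.14449882243497164, -562.5402465523028], [-0.14491663443619304, -0.013690605156214822, 0.9893491478715405, -1324.576055060726], [0.0, 0.0, 0.0, 1.0]]}
scene {'fx': 519.2154108477628, 'fy': 519.2154108477628, 'cx': 322.01449761971963, 'cy': 236.45143759731647, 'distortion': [0.00275554420239221, 0.0, 0.0, 0.0, 0.0], 'view': [[-0.13191893644105726, 0.9912246812669254, 0.008427660146399436, 8.363704163745496], [-0.8227965221376133, -0.11423689544238805, 0.556736755458029, 457.72209401302706], [0.5528139627094351, 0.06650987119945292, 0.8306462301524784, -1200.232101288646], [0.0, 0.0, 0.0, 1.0]]}
wrist {'fx': 414.36359342951465, 'fy': 414.36359342951465, 'cx': 318.52548402224807, 'cy': 240.8499451367775, 'distortion': [-0.03711039303418171, 0.0, 0.0, 0.0, 0.0], 'T_tool_cam': [[-0.00
[... 269 characters left out ...]
0, 1.0]]}
{'t': 0.1, 'joint_pos': array([-1.00792432e+00,  3.59308927e-01,  1.11622346e-02, -2.92009293e-04,
       -1.22410150e+00, -2.88079617e-01]), 'qvel': array([ 0.00034151, -0.00093949,  0.00422782,  0.00303804, -0.00068908,
        0.00056318]), 'tau': array([-2.32154953e-04, -5.84166241e+01,  2.93752742e+01,  7.01554790e+00,
        1.02176439e-02, -8.39091194e-05]), 'tcp_pos': array([ 182.99889621, -649.27258448,  225.72856998]), 'eef_rot': array([-1.36915036e-01,  9.90582519e-01,  7.17875403e-04, -1.74590731e-04]), 'contact_force': array([0.29431245, 0.32018251, 0.15805556]), 'moment': array([-0.01245157,  0.02481914,  0.04586134]), 'finger_force': 0.0, 'width': 87.78005423494218}
```

View pics/top0.png

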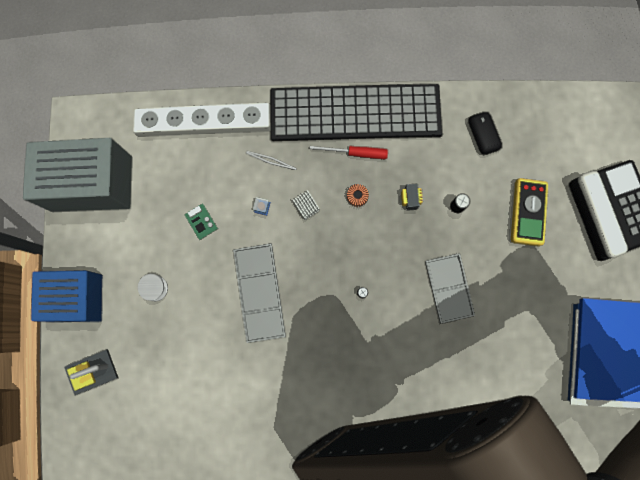

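View pics/scene0.png

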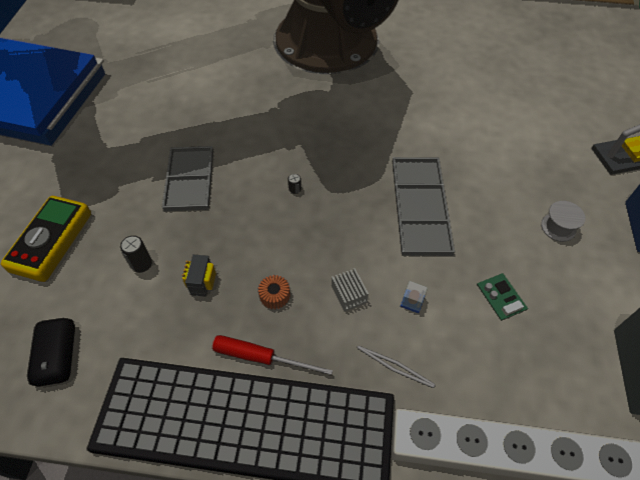

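The top view shows, as (column, row):

| Thing | Pixel |
|---|---|
| transformer | (411,196) |
| tall cap | (460,202) |
| choke | (357,194) |
| heatsink | (305,205) |
| relay | (261,206) |
| board | (201,222) |
| short cap | (362,292) |
| three_tray | (259,292) |
| two_tray | (449,288) |

The scene view shows the same layout mirrored. I'll triangulate these roughly first, then refine with the wrist camera.

```bash
cat > h.py <<'E'
from plant import bot
import numpy as np, cv2
from scipy.spatial.transform import Rotation as R
F=np.diag([1,-1,-1,1.])
def cam(n,st=None):
    c=bot.get_calibration(n); K=np.array([[c['fx'],0,c['cx']],[0,c['fy'],c['cy']],[0,0,1]]);D=np.array(c['distortion'])
    if 'view' in c: V=np.array(c['view'])
    else:
        T=np.eye(4);T[:3,:3]=R.from_quat(st['eef_rot']).as_matrix();T[:3,3]=st['tcp_pos']
        V=np.linalg.inv(T@np.array(c['T_tool_cam']))
    return K,D,F@V      # OpenCV-style world->camera
def ray(C,uv):
    K,D,V=C;p=cv2.undistortPoints(np.array([[uv]],float),K,D)[0,0]
    d=V[:3,:3].T@np.r_[p,1];return -V[:3,:3].T@V[:3,3],d/np.linalg.norm(d)
def at_z(C,uv,z):
    o,d=ray(C,uv);return o+d*(z-o[2])/d[2]
def tri(obs):           # [(C,uv),...] -> point, residual mm
    A=np.zeros((3,3));b=np.zeros(3);rs=[ray(*x) for x in obs]
    for o,d in rs: P=np.eye(3)-np.outer(d,d);A+=P;b+=P@o
    x=np.linalg.solve(A,b);return x,max(np.linalg.norm((np.eye(3)-np.outer(d,d))@(x-o)) for o,d in rs)
def proj(C,X):
    K,D,V=C;return cv2.projectPoints(np.array(X,float).reshape(-1,1,3),cv2.Rodrigues(V[:3,:3])[0],V[:3,3],K,D)[0][:,0]
def down(yaw):          # tool down, tool x axis at world angle yaw
    return (R.from_euler('z',yaw)*R.from_euler('x',np.pi)).as_quat()
def yaw_now(): 
    m=R.from_quat(bot.read_state()['eef_rot']).as_matrix();return np.arctan2(m[1,0],m[0,0])
E
python3 - <<'E'
from h import *
np.set_printoptions(precision=1,suppress=True)
T,S=cam('top'),cam('scene')
for n,a,b in [('trafo',(409,196),(199,272)),('tall',(463,200),(132,243)),('choke',(357,194),(273,289)),('heat',(305,204),(349,287)),('relay',(261,205),(414,292)),('board',(201,221),(502,295)),('short',(362,291),(294,178)),('three',(259,292),(423,206)),('two',(449,288),(189,179))]:
    print(n,*tri([(T,a),(S,b)]))
print(yaw_now())
for p in [(480,200,260),(480,-130,260),(520,0,300)]:
  for y in np.arange(-3,3.2,.785): print(p,y,bot.solve_ik(p,down(y)))
E
```

```text
trafo [ 660.2 -114.4   29.5] 1.8981842902487411
tall [ 640.4 -225.7   59.5] 2.209826991139495
choke [669.5   3.3  20.1] 0.26798029450152344
heat [649.8 121.1  20.2] 0.3939312999155254
relay [648.9 220.7  27.8] 0.5898753175468221
board [621.3 363.1   2.8] 1.303054113622006
short [449.9   0.6  30.2] 0.18759557851659353
three [455.8 232.9  -2. ] 2.5738346896711533
two [ 452.7 -197.6   -2. ] 0.13208320798068812
-2.866899573122969
(480, 200, 260) -3.0 [ 0.8  0.1 -0.3 -0.  -1.2 -2.2]
(480, 200, 260) -2.215 [ 0.8  0.1 -0.3 -0.  -1.2 -1.4]
(480, 200, 260) -1.4299999999999997 [ 0.8  0.1 -0.3  0.  -1.2 -0.6]
(480, 200, 260) -0.6449999999999996 [ 0.8  0.1 -0.3  0.  -1.2  0.2]
(480, 200, 260) 0.14000000000000057 [ 0.8  0.1 -0.3  0.  -1.2  0.9]
(480, 200, 260) 0.9250000000000007 [ 0.8  0.1 -0.3  0.  -1.2  1.7]
(480, 200, 260) 1.7100000000000009 [ 0.8  0.1 -0.3  0.  -1.2  2.5]
(480, 200, 260) 2.495000000000001 [ 0.8  0.1 -0.3  0.  -1.2 -3. ]
(480, -130, 260) -3.0 [ 0.1  0.  -0.3 -0.  -1.2 -1.6]
(480, -130, 260) -2.215 [ 0.1  0.  -0.3  0.  -1.2 -0.8]
(480, -130, 260) -1.4299999999999997 [ 0.1  0.  -0.3  0.  -1.2  0. ]
(480, -130, 260) -0.6449999999999996 [ 0.1  0.  -0.3  0.  -1.2  0.8]
(480, -130, 260) 0.14000000000000057 [ 0.1  0.  -0.3  0.  -1.2  1.6]
(480, -130, 260) 0.9250000000000007 [ 0.1  0.  -0.3  0.  -1.2  2.4]
(480, -130, 260) 1.7100000000000009 None
(480, -130, 260) 2.495000000000001 [ 0.1  0.  -0.3 -0.  -1.2 -2.3]
(520, 0, 300) -3.0 [ 0.4  0.1 -0.2 -0.  -1.3 -1.8]
(520, 0, 300) -2.215 [ 0.4  0.1 -0.2  0.  -1.3 -1. ]
(520, 0, 300) -1.4299999999999997 [ 0.4  0.1 -0.2  0.  -1.3 -0.2]
(520, 0, 300) -0.6449999999999996 [ 0.4  0.1 -0.2  0.  -1.3  0.5]
(520, 0, 300) 0.14000000000000057 [ 0.4  0.1 -0.2  0.  -1.3  1.3]
(520, 0, 300) 0.9250000000000007 [ 0.4  0.1 -0.2  0.  -1.3  2.1]
(520, 0, 300) 1.7100000000000009 [ 0.4  0.1 -0.2  0.  -1.3  2.9]
(520, 0, 300) 2.495000000000001 [ 0.4  0.1 -0.2 -0.  -1.3 -2.6]
```

Run:
```python
from h import *
import pickle
out=[]
for i,y in enumerate((-150,20,190)):
    bot.move_ptp((600,y,240),down(0)); bot.pause(.3)
    st=bot.read_state(); im=bot.camera('wrist'); out.append((st,im))
    cv2.imwrite(f"pics/w{i}.png",im[...,::-1]); print(st['tcp_pos'],st['t'],st['joint_pos'])
pickle.dump(out,open('w.pkl','wb'))
```

```text
[ 599.92334289 -150.37580835  239.95951395] 2.7167 [ 6.97218481e-02  2.58497310e-01 -9.94276210e-02  1.22618528e-05
 -1.21291532e+00  1.50036744e+00]
[600.03597975  19.1448587  239.94885605] 3.7833 [ 3.57090353e-01  2.28620953e-01 -1.39330351e-01  1.47033884e-05
 -1.20294390e+00  1.21237991e+00]
[600.17815371 189.04951527 240.15725365] 4.85 [ 6.14919581e-01  2.75951435e-01 -7.51586102e-02  5.37590831e-05
 -1.21951358e+00  9.54511434e-01]
```

View pics/w0.png

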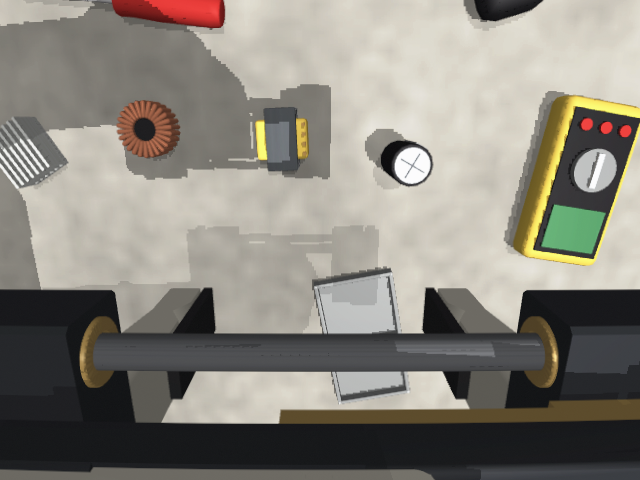

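View pics/w1.png

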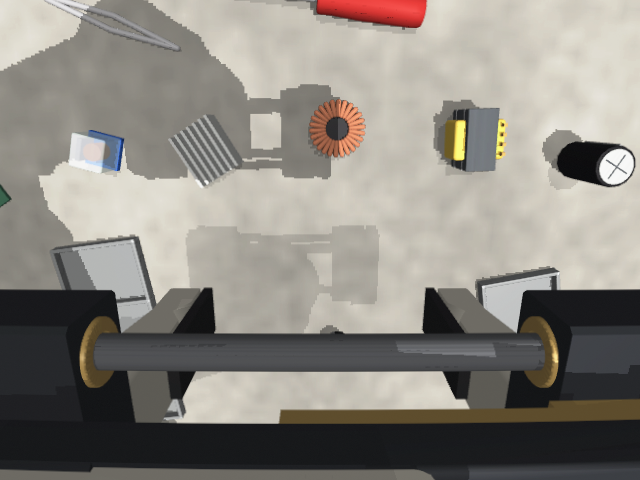

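View pics/w2.png

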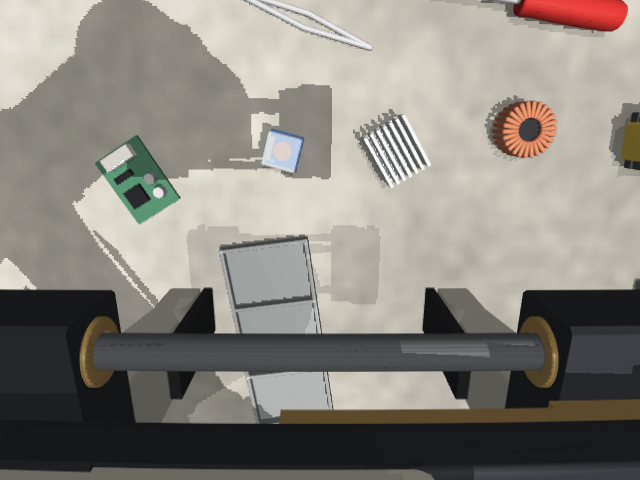

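The wrist views show these pixels:

| Thing | w0 | w1 | w2 |
|---|---|---|---|
| transformer core | (280,138) | (482,139) | – |
| choke | (148,129) | (337,128) | (525,129) |
| tall cap top | (411,166) | (616,165) | – |
| heatsink | – | (206,151) | (394,151) |

The trays are hidden behind the gripper, so I'll take a second row of views nearer the base.

Run:
```python
from h import *
import pickle
out=pickle.load(open('w.pkl','rb'))
for i,y in enumerate((190,20,-150)):
    bot.move_ptp((425,y,240),down(0)); bot.pause(.3)
    st=bot.read_state(); im=bot.camera('wrist'); out.append((st,im))
    print(st['tcp_pos'],st['t'])
pickle.dump(out,open('w.pkl','wb'))
m=np.vstack([np.hstack([out[3][1][:290],out[4][1][:290]]),np.hstack([out[5][1][:290],out[4][1][:290]*0])])
cv2.imwrite('pics/m.png',cv2.resize(m[...,::-1],(800,362)))
# part crops, 3x: tiles 130x100 src
def t(k,c,w=66,h=50): u,v=c; return cv2.resize(out[k][1][v-h:v+h,u-w:u+w],None,fx=3,fy=3,interpolation=cv2.INTER_CUBIC)[:300,:396]
tiles=[t(0,(280,138)),t(1,(482,139)),t(1,(206,151)),t(2,(394,151))]
cv2.imwrite('pics/c.png',np.vstack([np.hstack(tiles[:2]),np.hstack(tiles[2:])])[...,::-1])
```

```text
[425.51087049 189.9563094  239.57649572] 5.9333
[425.11530075  20.65160354 239.89493873] 7.0
[ 425.21826207 -149.26307727  240.08876241] 8.0667
```

View pics/m.png

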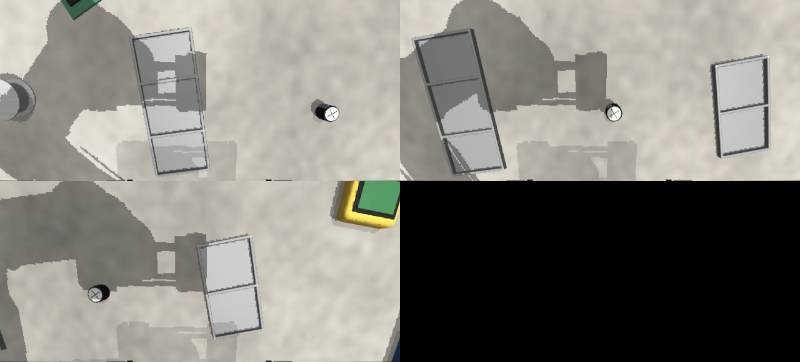

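View pics/c.png

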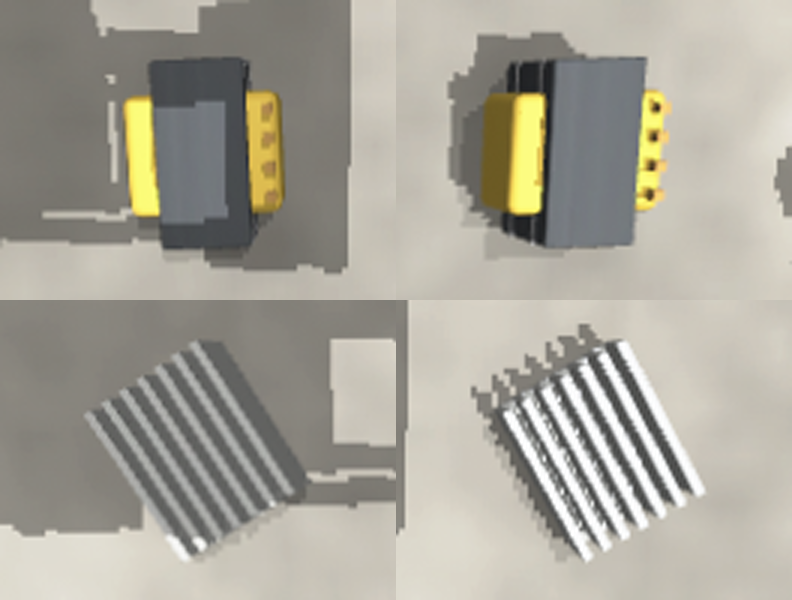

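Crop c.png shows the transformer core's top face and the heatsink's fin tops clearly. m.png shows both trays and the short cap, whose top is at about k3 (530,181) and k4 (341,181). I'll enlarge the trays for corner picks and measure the parts now.

Run:
```python
from h import *
import pickle
np.set_printoptions(precision=1,suppress=True)
out=pickle.load(open('w.pkl','rb')); C=[cam('wrist',s) for s,_ in out]
def q(k,u0,v0,u1,v1,s): return cv2.resize(out[k][1][v0:v1,u0:u1],None,fx=s,fy=s,interpolation=cv2.INTER_CUBIC)
a=q(3,205,30,345,290,2);b=q(4,14,30,184,290,2)
c=np.vstack([q(5,310,80,410+20,250,1.5),q(4,490,80,610,250,1.5)])[:520]
print(a.shape,b.shape,c.shape); c=np.pad(c,((0,520-len(c)),(0,0),(0,0)))
cv2.imwrite('pics/tr.png',np.hstack([a,b,c])[...,::-1])
def disc(k,uv,r=24):
    u,v=uv; g=out[k][1][v-r:v+r,u-r:u+r].min(2); n,l,st,ce=cv2.connectedComponentsWithStats((g>225).astype(np.uint8))
    m=l==(1+np.argmax(st[1:,4])); h=cv2.convexHull(np.argwhere(m)[:,::-1].astype(np.int32)); e=cv2.fitEllipse(h)
    return np.array(e[0])+[u-r,v-r],e[1]
for n,obs in [('tall',[(0,(411,166)),(1,(612,165))]),('short',[(3,(530,181)),(4,(341,181)),(5,(154,182))])]:
    o=[]
    for k,uv in obs:
        e=disc(k,uv);o.append((C[k],e[0]));print(k,e)
    print(n,*tri(o))
print('choke',*tri([(C[0],(145,130)),(C[1],(338,129)),(C[2],(530,130))]))
f=lambda o,p:(o[0]+p[0]/3,o[1]+p[1]/3)
W0,W1,H1,H2=(214,88),(416,89),(140,101),(328,101)
def quad(n,ka,oa,pa,kb,ob,pb):
    X=np.array([tri([(C[ka],f(oa,p)),(C[kb],f(ob,r))])[0] for p,r in zip(pa,pb)]);print(n,X,X.mean(0));d=lambda i,j:(np.hypot(*(X[j]-X[i])[:2]),np.degrees(np.arctan2(*(X[j]-X[i])[1::-1])));print(d(0,1),d(3,2),d(0,3),d(1,2))
quad('tr',0,W0,[(149,60),(238,58),(249,246),(162,247)],1,W1,[(160,60),(250,58),(236,245),(150,245)])
quad('hs',1,H1,[(86,115),(203,41),(288,196),(183,259)],2,H2,[(104,112),(229,40),(308,191),(192,260)])
```

```text
(520, 280, 3) (520, 340, 3) (510, 180, 3)
0 (array([412. , 165.1]), (33.91817092895508, 35.99384307861328))
1 (array([616.1, 166.3]), (30.365093231201172, 36.34092712402344))
tall [ 640.3 -226.1   58.5] 0.07874501491308698
3 (array([530.5, 182.4]), (19.44874382019043, 22.565731048583984))
4 (array([342.7, 181.5]), (20.60631561279297, 21.561925888061523))
5 (array([153. , 189.9]), (4.2324371337890625, 9.90605354309082))
short [445.5  -0.9  28.4] 4.6212451604836
choke [667.9   2.   22.1] 0.12450513579513202
tr [[ 684.9 -105.6   40.4]
 [ 685.4 -130.    41.7]
 [ 634.2 -132.2   40.7]
 [ 634.  -107.4   40.4]] [ 659.6 -118.8   40.8]
(np.float64(24.457869661112685), np.float64(-88.7489546846553)) (np.float64(24.7684634371838), np.float64(-89.6092842891504)) (np.float64(50.84560492732581), np.float64(-177.91477061215534)) (np.float64(51.22283805689356), np.float64(-177.57656713560456))
hs [[660.2 150.3  24.9]
 [680.5 114.6  23.9]
 [637.6  90.9  31.8]
 [618.1 123.6  30.1]] [649.1 119.8  27.7]
(np.float64(41.035394722708176), np.float64(-60.24521101540618)) (np.float64(38.04173039292635), np.float64(-59.14559017592997)) (np.float64(49.847996212067514), np.float64(-147.63034987899542)) (np.float64(49.07141895478184), np.float64(-151.0935033758502))
```

View pics/tr.png

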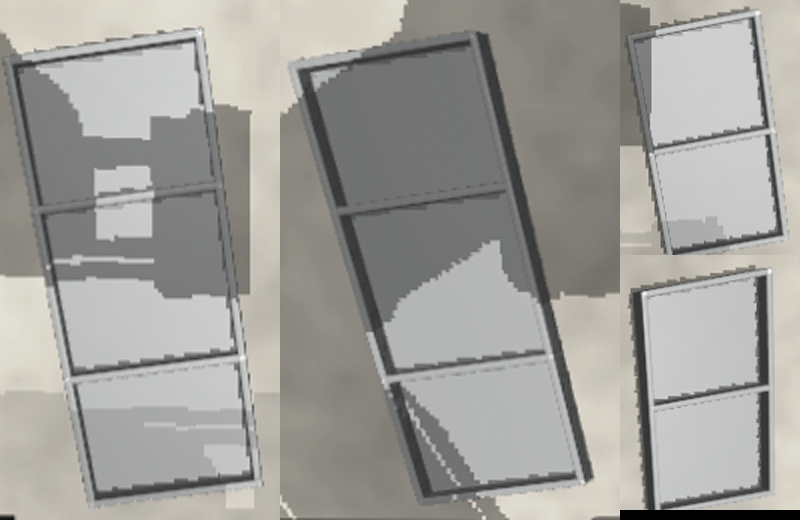

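tr.png shows the rims of both trays; the corner picks go straight into the next step.

Run:
```python
from h import *
import pickle
from scipy.optimize import least_squares
np.set_printoptions(precision=1,suppress=True)
out=pickle.load(open('w.pkl','rb')); C=[cam('wrist',s) for s,_ in out]
def quad(n,ka,oa,sa,pa,kb,ob,sb,pb,hx,hy,th0):
    A=np.array(pa)/sa+oa;B=np.array(pb)/sb+ob
    X=np.array([tri([(C[ka],p),(C[kb],r)])[0] for p,r in zip(A,B)]);print(n,X[:,2],X.mean(0))
    m=np.array([[hx,hy],[hx,-hy],[-hx,-hy],[-hx,hy]])
    def mod(p): c,s=np.cos(p[3]),np.sin(p[3]);return np.c_[m@np.array([[c,s],[-s,c]])+p[:2],np.full(4,p[2])]
    def res(p): return np.r_[proj(C[ka],mod(p))-A,proj(C[kb],mod(p))-B].ravel()
    r=least_squares(res,[*X.mean(0),th0],loss='soft_l1');print('  fit',r.x[:3],np.degrees(r.x[3]),'px',res(r.x))
f=(205,30),(14,30)
quad('three',3,(205,30),2,[(5,59),(202,30),(261,485),(92,503)],4,(14,30),2,[(11,65),(193,34),(303,483),(139,502)],106,44,0.1)
quad('two',5,(310,80),1.5,[(10,38),(138,10),(167,235),(48,254)],4,(490,80),1.5,[(21,38),(152,15),(152,237),(35,254)],72,40,.1)
quad('tr',0,(214,88),3,[(149,60),(238,58),(249,246),(162,247)],1,(416,89),3,[(160,60),(250,58),(236,245),(150,245)],26,13,0)
# heatsink: 50 along fins; corners: top, right... order (+x+y),(+x,-y),(-x,-y),(-x,+y)
quad('hs',1,(140,101),3,[(86,115),(203,41),(288,196),(183,259)],2,(328,101),3,[(104,112),(229,40),(308,191),(192,260)],25,20,.5)
def disc(k,uv,r=24):
    u,v=uv; g=out[k][1][v-r:v+r,u-r:u+r].min(2); n,l,st,ce=cv2.connectedComponentsWithStats((g>200).astype(np.uint8)); 
    print(st[1:]); return None
print('short',*tri([(C[3],(530.5,182.4)),(C[4],(342,181.5))]),at_z(C[4],(342,181.5),30),at_z(C[3],(530.5,182.4),30))
```

```text
three [ 7.8 11.9 10.5 12.1] [454.3 229.1  10.6]
  fit [453.3 230.5   5.5] 7.372958146694265 px [-1.1 -0.1 -0.2 -0.1 -0.5 -0.2 -2.3  1.4  0.  -0.5  2.9 -0.7  1.6  0.2
  0.6  0.8]
two [ 5.2 12.   7.7  7.9] [ 453.  -198.1    8.2]
  fit [ 452.  -200.2    3.1] 10.576130573077748 px [ 0.  -2.   2.4 -0.2  1.7  1.6  1.3  3.  -0.8 -1.2 -1.7 -1.4 -0.4  0.1
 -1.1  2.8]
tr [40.4 41.7 40.7 40.4] [ 659.6 -118.8   40.8]
  fit [ 659.5 -119.1   39.5] 1.7905205268295856 px [-0.3  0.1  1.6 -0.4  0.8  0.4 -0.5  1.1 -0.7 -0.7  0.4 -0.8  0.2 -0.1
 -1.1  0.7]
hs [24.9 23.9 31.8 30.1] [649.1 119.8  27.7]
  fit [648.8 119.7  26.9] 30.26210805421846 px [-0.1 -0.3 -1.4 -0.   2.3 -1.1  0.1  0.8  1.   0.   0.2 -0.  -0.3  0.4
 -1.6  0.1]
short [447.9  -0.3  28.6] 0.1397435545954671 [448.2  -0.3  30. ] [447.9   0.4  30. ]
```

Against the expected sizes, triangulated heights run about 1.4 mm low: 40.8 against 42, 58.5 against 60 and 28.6 against 30. Rim heights scatter more, averaging 10.6 and 8.2 against 12, and the horizontal fits agree within about 2 mm. The fingers are wider than the compartments, so I'll grip with the tips about 13 mm above each part's base to keep them clear of the 12 mm walls. Transformer first.

```bash
cat > pp.py <<'E'
from h import *
np.set_printoptions(precision=1,suppress=True)
r=np.radians
def comp(tray,dx):
    x,y,a={'three':(453.8,229.8,7.4),'two':(452.5,-199,10.6)}[tray];return x+dx*np.cos(r(a)),y+dx*np.sin(r(a)),a
def say(m):
    s=bot.read_state();print(m,'t',round(s['t'],1),'tcp',s['tcp_pos'],'w',round(s['width'],1),'ff',round(s['finger_force'],1),'F',s['contact_force']);return s
def pick(xy,yaw,h,opening,size,force):
    q=down(r(yaw)); bot.move_gripper(opening); bot.move_ptp((*xy,150),q)
    bot.line_to((*xy,h),120); bot.pause(.2); bot.move_gripper(size-8,force); bot.pause(.2); say('grip')
    bot.line_to((*xy,150),120); s=say('lift'); return abs(s['width']-size)<4
def place(xy,yaw,h,size):
    q=down(r(yaw)); bot.move_ptp((*xy,150),q); bot.line_to((*xy,h+15),150); bot.line_to((*xy,h+3.4),30); bot.pause(.3); say('down')
    bot.move_gripper(size+16); bot.pause(.2); say('open'); bot.line_to((*xy,150),120)
E
python3 - <<'E'
from pp import *
if pick((659.6,-118.8),1.8,13,72,44,35):
    x,y,a=comp('three',0); place((x,y),a,13,44)
E
```

```text
grip t 11.9 tcp [ 659.6 -118.8   13. ] w 43.9 ff 35.0 F [0.3 0.5 1.1]
lift t 13.2 tcp [ 659.  -118.8  148.9] w 44.1 ff 35.0 F [-0.2  0.1 -3.4]
down t 16.5 tcp [453.8 229.8  16.4] w 43.8 ff 35.0 F [-0.8 -0.2 -2.9]
open t 17.3 tcp [453.8 229.8  16.4] w 60.0 ff 0.0 F [ 0.3 -0.2  1. ]
```

Run:
```python
from pp import *
if pick((649,119.8),-59.7,13,74,50,20):
    x,y,a=comp('three',72); place((x,y),a,13,50)
    if pick((640.3,-226.1),0,20,60,35,15):
        x,y,a=comp('three',-72); place((x,y),a,20,35)
x,y,a=comp('three',0)
bot.move_ptp((560,20,240),down(0)); bot.pause(.2)
cv2.imwrite('pics/s1.png',bot.camera('scene')[100:330,250:550][:,:,::-1].repeat(2,0).repeat(2,1))
```

```text
grip t 22.2 tcp [649.  119.8  13. ] w 49.4 ff 20.0 F [ 0.5  0.4 -0. ]
lift t 23.4 tcp [648.5 119.6 149. ] w 49.8 ff 20.0 F [ 0.4  0.3 -1.6]
down t 26.1 tcp [525.2 239.1  16.4] w 49.3 ff 20.0 F [-0.2  0.1 -1.3]
open t 26.9 tcp [525.2 239.1  16.4] w 66.1 ff 0.0 F [ 0.1  0.4 -0.2]
grip t 32.4 tcp [ 640.3 -226.1   20. ] w 34.6 ff 15.0 F [ 0.2 -0.   1.1]
lift t 33.7 tcp [ 639.7 -226.   148.9] w 34.5 ff 15.0 F [-0.  -0.3 -1.5]
down t 37.3 tcp [382.4 220.6  23.5] w 34.5 ff 15.0 F [-0.2  0.5 -0.7]
open t 38.0 tcp [382.4 220.5  23.4] w 51.2 ff 0.0 F [-0.   0.5  0.2]
```

View pics/s1.png

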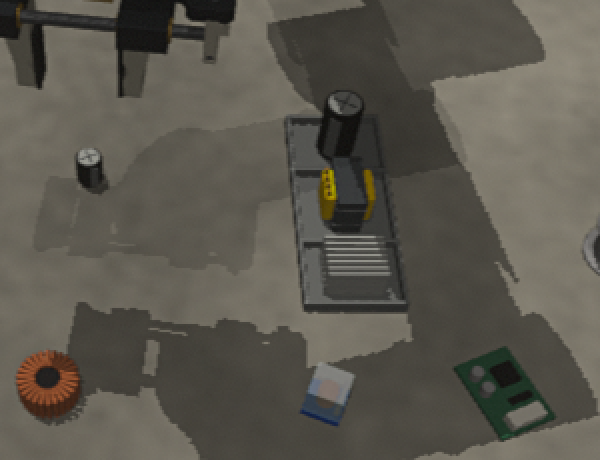

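s1.png shows all three parts upright in their three_tray compartments: cap top at (343,103), transformer at (348,195), heatsink at (357,257). Next are the choke and the short cap.

Run:
```python
from pp import *
import pickle
if pick((667.9,2.0),0,11.5,74,50,25):
    x,y,a=comp('two',35); place((x,y),a,11.5,50)
    if pick((448,-.2),0,12,50,24,12):
        x,y,a=comp('two',-35); place((x,y),a,12,24)
ims=[]
for y in (190,-150):
    bot.move_ptp((425,y,240),down(0)); bot.pause(.3); ims.append((bot.read_state(),bot.camera('wrist')))
pickle.dump(ims,open('v.pkl','wb'))
m=np.hstack([cv2.resize(ims[0][1][30:290,205:345],None,fx=2,fy=2),cv2.resize(ims[1][1][30:290,280:460],None,fx=2,fy=2)])
cv2.imwrite('pics/f1.png',m[...,::-1])
# predicted rims for overlay-free check
print(bot.read_state()['t'])
bot.move_ptp((600,20,300),down(0))
cv2.imwrite('pics/f2.png',cv2.resize(bot.camera('scene')[100:360,130:530],None,fx=2,fy=2)[...,::-1])
```

```text
grip t 44.1 tcp [667.9   2.   11.5] w 49.1 ff 25.0 F [0.  0.1 0.8]
lift t 45.4 tcp [667.3   1.9 149. ] w 49.3 ff 25.0 F [ 0.5  0.2 -2.2]
down t 48.2 tcp [ 486.9 -192.6   14.9] w 49.5 ff 25.0 F [-0.1 -0.7 -1.6]
open t 49.0 tcp [ 486.9 -192.6   14.9] w 66.0 ff 0.0 F [ 0.  -0.4 -1.1]
grip t 53.9 tcp [448.   -0.2  12. ] w 23.6 ff 12.0 F [-0.1  0.3  1.6]
lift t 55.2 tcp [447.5  -0.3 149.3] w 23.3 ff 12.0 F [ 0.2  0.4 -0.3]
down t 57.8 tcp [ 418.1 -205.5   15.4] w 23.6 ff 12.0 F [ 1.   0.3 -0.1]
open t 58.6 tcp [ 418.1 -205.4   15.4] w 40.0 ff 0.0 F [-0.6  0.2 -0.2]
63.3417
```

View pics/f1.png

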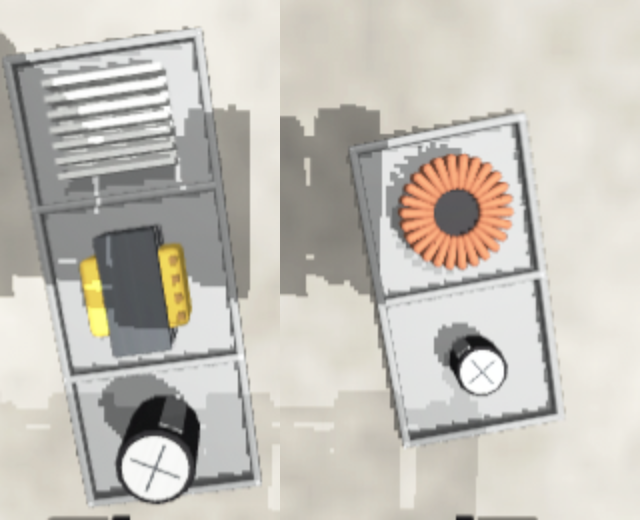

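View pics/f2.png

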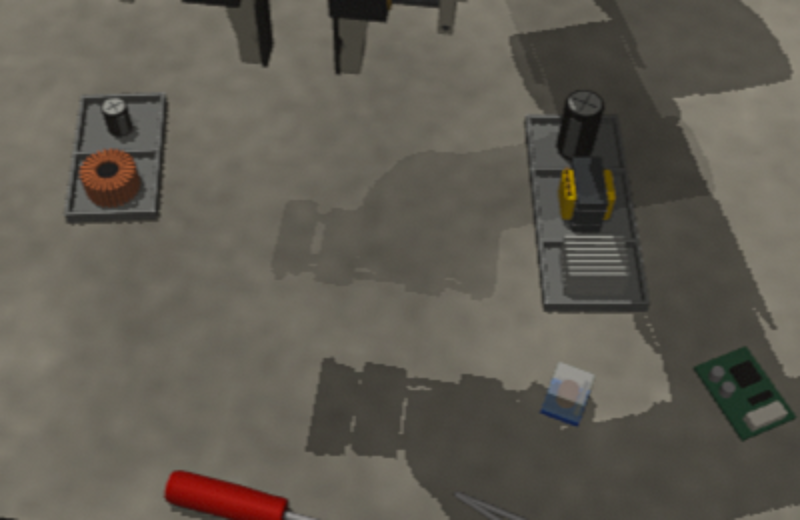

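f1.png and f2.png show every part upright and clear of its compartment walls, the robot clear of everything, and the relay and board not moved.

```bash
python3 -c "
from plant import bot
print(bot.close_job())"
```

```text
the job is handed in; nothing more can be done
None
```

Both kits are made up and handed in at about 65 s: all five parts stand upright in their compartments, and the relay and board were left where they were.

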